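Hold the enabling lever while a transformer is tested

ROBOT

A 6-joint arm with a two-finger parallel gripper is mounted at the origin on the work surface. World frame = base frame: x ahead of the robot, y to its left, z up, the work surface at z = 0. Lengths are in m, angles in rad, forces in N, time in s.
With the tool pointing down it reaches from about 0.35 to 0.85 m from the base axis. Payload 8.1 kg.
Tool frame: the origin (TCP) lies midway between the tips of the shut fingers; the grasp point (between the pads) lies 19 mm behind it (manip.grasp_offset is the distance from the TCP to the grasp point, in m); z points along the fingers, y is the direction in which the jaws open and shut (so a half turn about z gives the same grasp; the last joint's range is limited). The gripper opens to 93 mm and grips with 3 to 60 N. Pads are 15 mm wide; open, the fingers measure 128 mm over their backs; the gripper's body (75 mm by 188 mm) begins 65 mm behind the grasp point.
Start: joints at [-1.25, 0.13, 1.488, -0, 1.523, -0.085], TCP at [0.237, -0.551, 0.219] pointing down, gripper open.
Joint ranges: [-2.96, 2.96], [-0.89, 2.26], [0.02, 2.5], [-1.34, 4.48], [0, 2.73], [-2.66, 2.66]. Speed limits (rad/s): [2.39, 2.39, 2.79, 3.14, 3.14, 3.14].

INTERFACE

Orientations are given as [roll, pitch, yaw] about the fixed x, y, z axes, in that order (R = Rz(yaw) Ry(pitch) Rx(roll)).
In Python, from plant import manip, viewer gives the robot as it stands.
- The arm moves only by the tool step_arm, never from a script. Its argument "steps" is a list of rows, each a list of 2 entries, a list of its own where there are three numbers: the shift along the tool's x, y, z in mm, then the turn, a rotation vector about the tool's x, y, z in degrees. In form: [[[dx, dy, dz], [wx, wy, wz]], ...]. A call has 1 to 5 rows; each row shifts and turns the commanded pose from where the row before left it, along the tool's axes as they then stand; what a row does not reach is not made up. A row lasts 1/8 s, in which the tool goes at most 62.5 mm and 10.7 degrees, less where a joint would pass 70% of its speed; a pose out of reach is approached as far as the arm can. A call with a gripper value outside its range is refused whole. "fingers" is the closure, from 0 (fully open) to 1 (shut), set as the call begins (left out, the last holds). The fingers move at their own pace and stop on an object; "newtons" is the grip in N (left out, the last holds). Time passes only in rows, so rows that do not move let the fingers close. It gives the time, the measured TCP pose, the force and the opening at its end, in the units of the state.
- manip.read_state(): the state, without advancing time (a new reading comes with each control period).
- viewer.get_image(name): name is "side" or "top"; returns the picture (480x640x3 uint8, red, green, blue); there is no depth.
- viewer.get_calibration(name): a dict with "fx", "fy", "cx", "cy" (pixels), "rvec" (rotation vector, rad) and "tvec" (3), from world to camera coordinates, as OpenCV has them. Camera axes: x right, y down, z forward; pixel columns grow to the right and rows downward; lengths in m; the calibration is good to about 2 mm. A picture is of the moment at which its call begins. get_calibration takes no time and is no camera call.
- manip.job_done(): hands the job in, once; it reports no verdict.
The state is a dict: "t": time; "q": joint angles; "joint_velocities": joint speeds; "effort": joint torques, N m; "position": TCP position; "ee_rot": TCP orientation; "wrist_force": force on the tool from outside, world axes, zero at the start; "wrist_torque": the same for the moment, N m; "opening": finger opening in m.
Only numpy, scipy, OpenCV 4.12 (cv2) and the standard library are available. Lean on these libraries where they do the work, as an engineer would, in place of code of your own. Each camera call takes 0.05 s, during which the arm holds its last target. There are 200 camera calls.

TASK

Test the transformer: set it down gently and upright on the narrow cap of the test stand, centred and with its long side along the cap's long side, and let go of it. Then press the tester's spring-loaded enabling lever down to the middle of its travel, where the lever lies level (never down to its bottom stop, which trips the tester), and keep it there: the program finishes while the gripper is still holding the lever down. Leave everything else on the bench where it is.

Things in the scene. Friction and masses are not known exactly. Their poses are not given: they have to be found in the camera images.
- transformer: Transformer, loose, 0.24-0.39 kg: black block 62 (x) x 40 (y) x 38 mm with a ledge at each x end. Middle part 40 x 40 mm, 38 high, paper label on top; ledges 11 mm long, 14 high, with three brass screws each (top at 17). Origin: centre of the underside; x along the 62 mm side, z up. The flat sides across y can be gripped from above over the full height. Either end may face either way.
- stand: Test stand, fixed: aluminium foot plate 90 (x) x 80 (y) x 10 mm, slim column 30 x 20 mm, on top a white plastic cap 40 (x) x 26 (y) x 8 mm with two brass contact strips; 80 mm high in all, narrower than the transformer on every side. Origin: centre of its underside on the bench; x along the cap's long side.
- stand_top (a point): Centre of the upper face of the stand's cap, 80 mm above the bench; axes as the stand's.
- tester: The tester, fixed: white case 160 x 160 mm, 118 mm high, with a grey front panel. Origin: centre of its underside; its front (with the lever) faces its own -x, z up.
- enable (a joint): Angle of the enabling lever (rad): 0 released, 0.22 mid travel (level), 0.44 bottom stop. Steel arm with a black paddle, sticking out to the tester's -x from its front, hinged there on an axis along the tester's y; released it slopes up by 0.22 away from the tester. Pressing the paddle down raises the value; the spring returns it to 0: about 3 N at the paddle's centre to start, 6 N mid, 10 N at the stop.
- enable_pad (a point): Centre of the upper face of the lever's paddle; moves with the lever. Paddle 40 mm long, 44 wide (tester's y), 12 thick; its centre is 95 mm from the hinge. Height above the bench: 107 mm released, 86 mid travel, 65 at the stop. Axes tilted with the lever.
- enable_pivot (a point): The lever's hinge, fixed, in the middle of the tester's front face, 80 mm above the bench; axes as the tester's.
- heatsink: Bystander, loose: finned aluminium heat sink 60 x 42 x 34 mm. Origin: centre of its underside.
- toroid: Bystander, loose: black ring core, 60 mm across, hole 26 mm, 28 mm high. Origin: centre of its underside.
- multimeter: Bystander, loose: hand multimeter lying flat, 150 (x) x 76 (y) x 40 mm. Origin: centre of its underside.
- screwdriver: Bystander, loose: screwdriver lying along its x, about 170 mm long, under 40 mm high. Origin: underside, about the middle.
- spool: Bystander, loose: standing metal solder spool, 54 mm across, 50 mm high. Origin: centre of its underside.
- parts_tray: Bystander, loose: grey divided parts tray 100 (x) x 140 (y) x 32 mm. Origin: centre of its underside.
- mouse: Bystander, loose: black computer mouse 105 (x) x 60 (y) x 25 mm. Origin: centre of its underside.
Not all that is in view belongs to the job. What is shaped like the stand but green is not meant.

How it is judged:
By the outcome, as a careful person would: the job done as asked, in the order asked, and still so for the second after the job is handed in, while the arm keeps its last pose, push and grip.
It also fails if it takes over 58 s, if anything falls off the work surface, if the arm or the gripper's body presses on something with over 40 N, if the wrist force passes 120 N, or if a joint passes its speed limit or range.

## Working session

There is one attempt and no reset: what is moved stays moved. The work goes in short steps, Python scripts to look and compute and a tool call to move; the robot and the scene stay as the last step left them, time stands still between calls to the robot, and variables do not carry over. Pictures are saved under pics/ and viewed, about 8 in all and at most 12, crops included, and the job is handed in when it is done.

Besides the shell and the picture viewer there is one more tool, called after ">>>" as a command line: name --argument value ..., lists and objects as JSON in quotes. step_arm: Moves the arm, as the interface text tells. Its arguments: {"type":"object","properties":{"steps":{"type":"array","items":{"type":"array"}},"fingers":{"type":"number"},"newtons":{"type":"number"}},"required":["steps"]}

```bash
mkdir -p pics; ls
cat > h.py <<'E'
import numpy as np, cv2, json
from plant import manip, viewer
def cam(n):
    c=viewer.get_calibration(n); K=np.array([[c['fx'],0,c['cx']],[0,c['fy'],c['cy']],[0,0,1.]])
    return K,np.array(c['rvec'],float),np.array(c['tvec'],float)
def ray(n,uv):
    K,r,t=cam(n);R=cv2.Rodrigues(r)[0];d=R.T@np.linalg.inv(K)@np.array([uv[0],uv[1],1.]);return -R.T@t,d
def on(n,uv,z):
    o,d=ray(n,uv);return (o+d*(z-o[2])/d[2])
def proj(n,P):
    K,r,t=cam(n);return cv2.projectPoints(np.array(P,float).reshape(-1,1,3),r,t,K,None)[0].reshape(-1,2)
def snap(n,f):
    im=viewer.get_image(n)[:,:,::-1].copy();cv2.imwrite('pics/'+f,im);return im
E
python3 - <<'E'
from h import *
for n in('top','side'):
    snap(n,n+'0.png');K,r,t=cam(n);print(n,K[0,0],ray(n,(320,240)))
print(manip.read_state())
E
```

```text
pics
top 489.05078441965924 (array([ 0.37456822, -0.0969931 ,  1.13325475]), array([ 0.13505323, -0.00116517, -0.99084261]))
side 589.9238750651003 (array([-0.20731884, -1.241784  ,  1.05372165]), array([ 0.42659115,  0.7017284 , -0.57078383]))
{'t': 0.1, 'q': array([-1.25039405e+00,  1.31075398e-01,  1.48915609e+00,  2.40383315e-05,
        1.52303061e+00, -8.53859951e-02]), 'joint_velocities': array([-0.00114403, -0.00223663, -0.00268209,  0.00074725,  0.00057757,
        0.00069472]), 'effort': array([ 1.84993034e-03, -5.61338174e+01, -4.93097162e+01,  7.70685403e-02,
        2.89735536e-02, -7.73897955e-05]), 'position': array([ 0.23671892, -0.55076625,  0.21770633]), 'ee_rot': array([-3.13993134e+00, -1.66295350e-04,  4.05786963e-01]), 'wrist_force': array([ 0.92284021, -0.19950017, -0.12648265]), 'wrist_torque': array([-0.00029675, -0.01325347,  0.00898018]), 'opening': 0.09277141824035606}
```

View pics/top0.png

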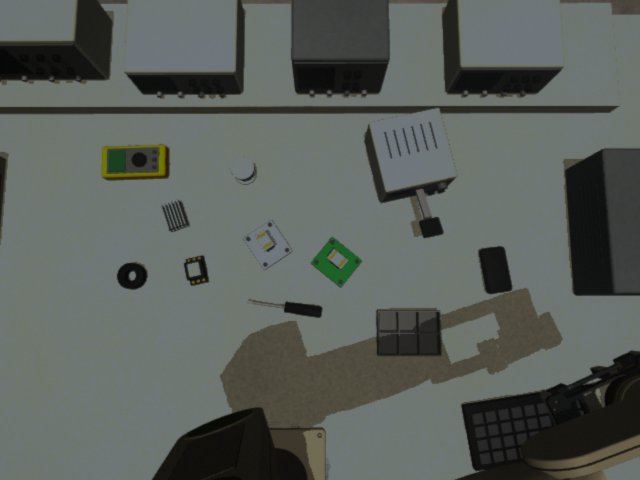

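View pics/side0.png

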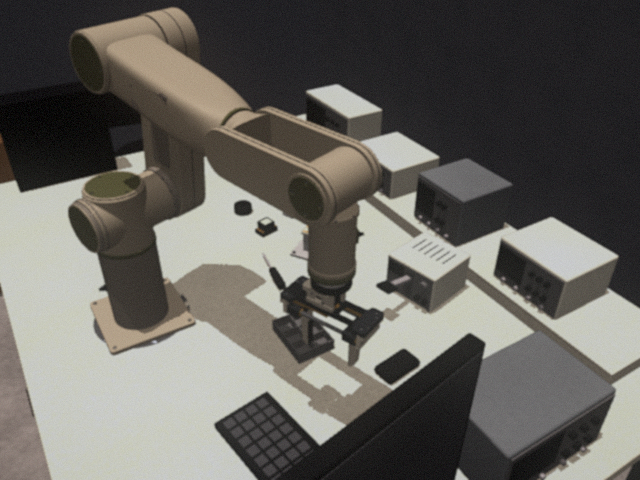

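Top view: transformer near (196,270), white stand cap near (266,241), green decoy at (337,260), lever paddle at (431,227). Side view: the arm hides the stand; the transformer is at (265,226) and the paddle at (388,286).

Run:
```python
from h import *
im=cv2.imread('pics/top0.png')
def c(x,y,w,h,s): return cv2.resize(im[y:y+h,x:x+w],None,fx=s,fy=s,interpolation=cv2.INTER_CUBIC)
a=c(176,215,120,75,6.5)
b=c(360,105,120,140,4)
b=cv2.copyMakeBorder(b,0,0,0,0,0)
cv2.imwrite('pics/c1.png',a);cv2.imwrite('pics/c2.png',b)
hsv=cv2.cvtColor(im,cv2.COLOR_BGR2HSV)
def comps(m,x,y,w,h,z,name,mn=8):
    s=m[y:y+h,x:x+w].astype(np.uint8)
    for k in cv2.findContours(s,0,2)[0]:
        if len(k)<4: continue
        r=cv2.minAreaRect(k)
        if r[1][0]*r[1][1]<mn: continue
        p=cv2.boxPoints(r)+[x,y]
        P=np.array([on('top',q,z)[:2] for q in p]);e=P[1]-P[0];f=P[2]-P[1]
        print(name,np.round(p.mean(0),1),'ctr',P.mean(0).round(4),'len',np.round([np.linalg.norm(e),np.linalg.norm(f)],4),'ang',np.degrees(np.arctan2(e[1],e[0])).round(1),np.degrees(np.arctan2(f[1],f[0])).round(1))
g=im.max(2)
print(hsv[240,267],hsv[270,196],hsv[230,431],hsv[262,186])
comps(g<90,176,245,40,50,0.015,'dark')
comps((hsv[:,:,1]<40)&(g>140),184,256,24,28,0.038,'label')
comps((hsv[:,:,1]>70)&(g>80),176,245,40,50,0.016,'brass',2)
comps((hsv[:,:,1]>70)&(g>80),240,215,55,60,0.08,'strips',3)
comps(g<70,405,210,45,35,0.107,'paddle')
```

```text
[100  25 124] [ 60  15 119] [90 13 19] [45 15 33]
dark [195.9 270.4] ctr [0.4576 0.186 ] len [0.0508 0.0642] ang -77.0 -165.5
brass [198.  280.5] ctr [0.4344 0.1802] len [0.0046 0.0023] ang -90.2 -178.3
strips [266.9 244.9] ctr [0.5077 0.017 ] len [0.0216 0.0055] ang -56.0 -146.2
strips [260.7 235. ] ctr [0.5295 0.0308] len [0.0205 0.0061] ang -58.7 -148.9
paddle [429.4 222.4] ctr [ 0.5518 -0.331 ] len [0.0469 0.0596] ang -77.5 -169.6
```

View pics/c1.png

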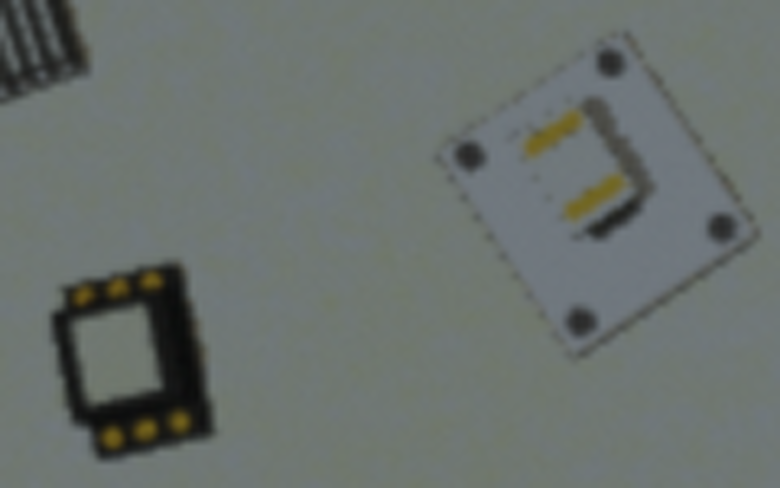

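View pics/c2.png

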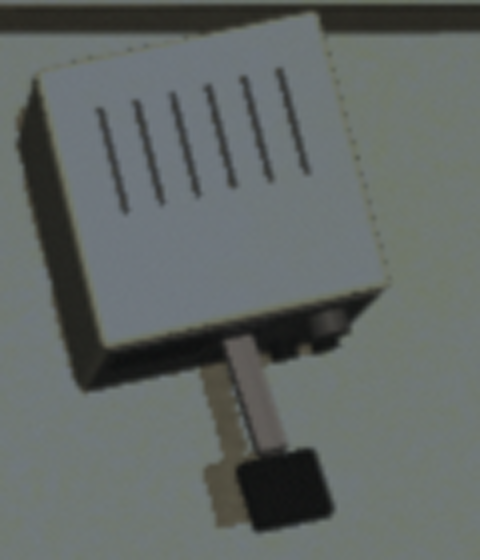

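Crop 1: six screws, rows from (83,295) to (151,281) and (113,437) to (180,421), and four foot-plate bolts. Crop 2: tester roof corners (40,75), (318,12), (386,285), (105,348), with the paddle centred at about (288,488).

Run:
```python
from h import *
def P(pts,x,y,s,z): return np.array([on('top',((u+.5)/s-.5+x,(v+.5)/s-.5+y),z)[:2] for u,v in pts])
ang=lambda v:np.degrees(np.arctan2(v[1],v[0])).round(1)
s=P([(83,295),(118,288),(151,281),(113,437),(146,430),(180,421)],176,215,6.5,.017)
print('trafo',s.mean(0),ang(s[:3].mean(0)-s[3:].mean(0)),ang(s[0]-s[2]),ang(s[3]-s[5]))
b=P([(470,156),(610,63),(721,228),(580,321)],176,215,6.5,.01)
print('bolts',b.mean(0),[ (ang(b[(i+1)%4]-b[i]),np.linalg.norm(b[(i+1)%4]-b[i]).round(4)) for i in range(4)])
f=P([(440,155),(622,32),(755,235),(578,358)],176,215,6.5,.01); print('foot',f.mean(0),[ (ang(f[(i+1)%4]-f[i]),np.linalg.norm(f[(i+1)%4]-f[i]).round(4)) for i in range(4)])
t=P([(40,75),(318,12),(386,285),(105,348)],360,105,4,.118); print('tester',t.mean(0),[ (ang(t[(i+1)%4]-t[i]),np.linalg.norm(t[(i+1)%4]-t[i]).round(4)) for i in range(4)])
p=P([(240,462),(320,448),(333,512),(258,530)],360,105,4,.105); print('paddle',p.mean(0),ang(p[1]-p[0]),ang(p[2]-p[3]))
```

```text
trafo [0.45893616 0.1856169 ] 13.3 101.6 103.4
bolts [0.51852388 0.02410493] [(np.float64(-56.0), np.float64(0.0598)), (np.float64(-146.0), np.float64(0.0719)), (np.float64(123.6), np.float64(0.0597)), (np.float64(34.0), np.float64(0.0714))]
foot [0.51752019 0.02284798] [(np.float64(-55.5), np.float64(0.0783)), (np.float64(-146.8), np.float64(0.0877)), (np.float64(124.9), np.float64(0.0761)), (np.float64(34.6), np.float64(0.0883))]
tester [ 0.70907261 -0.29783983] [(np.float64(-76.9), np.float64(0.1557)), (np.float64(-168.5), np.float64(0.1556)), (np.float64(102.7), np.float64(0.1543)), (np.float64(12.0), np.float64(0.1545))]
paddle [ 0.54285386 -0.3358512 ] -80.1 -76.6
```

>>> step_arm --steps '[[[0, 0, 0], [0, 0, 10]], [[29.6, -51.2, 0], [0, 0, 0]], [[29.6, -51.2, 0], [0, 0, 0]], [[29.6, -51.2, 0], [0, 0, 0]], [[29.6, -51.2, 0], [0, 0, 0]]]' --fingers 0

```text
t: 0.72
position: [0.3053, -0.3228, 0.2182]
ee_rot: [-3.141, 0.0, 0.231]
wrist_force: [0.3, 0.9, 0.1]
opening: 0.0932
```

>>> step_arm --steps '[[[29.6, -51.2, 0], [0, 0, 0]], [[29.6, -51.2, 0], [0, 0, 0]], [[29.6, -51.2, 0], [0, 0, 0]], [[29.6, -51.2, 0], [0, 0, 0]], [[29.6, -51.2, 0], [0, 0, 0]]]'

```text
t: 1.35
position: [0.3906, -0.0398, 0.2186]
ee_rot: [3.141, -0.0, 0.231]
wrist_force: [1.0, -0.7, 0.4]
opening: 0.0931
```

>>> step_arm --steps '[[[29.6, -51.2, 0], [0, 0, 0]], [[29.6, -51.2, 0], [0, 0, 0]], [[29.6, -51.2, 0], [0, 0, 0]], [[29.6, -51.2, 0], [0, 0, 0]], [[0, 0, 0], [0, 0, 0]]]'

```text
t: 1.98
position: [0.4584, 0.1882, 0.2175]
ee_rot: [-3.141, 0.002, 0.236]
wrist_force: [-0.9, 0.5, 0.1]
opening: 0.093
```

>>> step_arm --steps '[[[0, 2.7, 45], [0, 0, 0.5]], [[0, 0, 50], [0, 0, 0]], [[0, 0, 50], [0, 0, 0]], [[0, 0, 25], [0, 0, 0]], [[0, 0, 0], [0, 0, 0]]]'

```text
t: 2.6
position: [0.4571, 0.1806, 0.0462]
ee_rot: [3.141, 0.005, 0.222]
wrist_force: [-0.5, 0.4, 0.3]
opening: 0.0929
```

Run:
```python
from h import *
im=snap('side','s1.png');s=manip.read_state();print(s['position'],s['ee_rot'],s['q'])
u,v=proj('side',[[.459,.1856,.03]])[0].astype(int);print(u,v)
cv2.imwrite('pics/s1c.png',cv2.resize(im[v-40:v+50,u-40:u+80],None,fx=6,fy=6,interpolation=cv2.INTER_CUBIC))
```

```text
[0.45868629 0.18124892 0.04823827] [3.14129027e+00 2.10851903e-03 2.21882724e-01] [ 2.72467249e-01 -6.73866689e-04  1.94950079e+00 -2.10055393e-04
  1.19488685e+00  1.62145786e+00]
265 223
```

View pics/s1c.png

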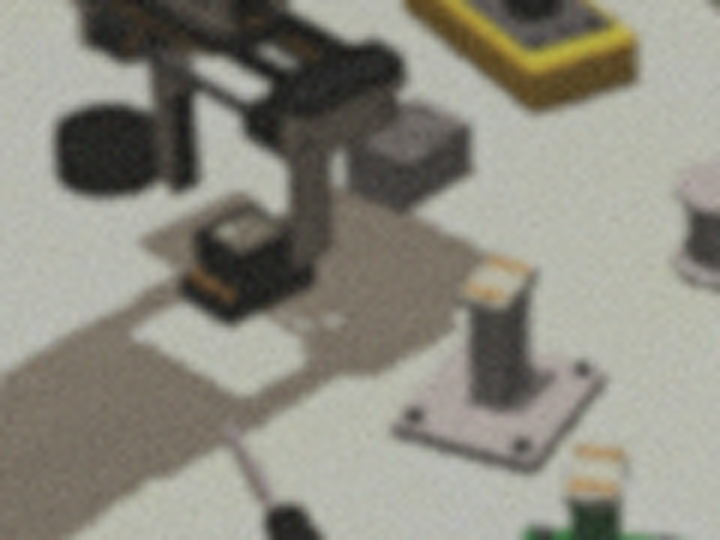

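Crop: the open fingers straddle the transformer (label at about (248,228)), and the stand stands clear, its cap at (500,280). Lower and correct.

>>> step_arm --steps '[[[0.6, -2, 20], [0, 0, 0]], [[0.6, -2, 19], [0, 0, 0]], [[0, 0, 0], [0, 0, 0]], [[0, 0, 0], [0, 0, 0]]]'

```text
t: 3.15
position: [0.4611, 0.1865, 0.0115]
ee_rot: [-3.142, -0.002, 0.222]
wrist_force: [-0.0, 0.2, 0.8]
opening: 0.093
```

>>> step_arm --steps '[[[0, 0, 0], [0, 0, 0]]]'

```text
t: 3.28
position: [0.461, 0.1866, 0.0112]
ee_rot: [-3.141, -0.002, 0.222]
wrist_force: [-1.1, -0.1, 0.0]
opening: 0.0928
```

>>> step_arm --steps '[[[-2, 0.5, 3], [0, 0, 0]], [[0, 0, 0], [0, 0, 0]], [[0, 0, 0], [0, 0, 0]]]'

```text
t: 3.65
position: [0.4578, 0.1854, 0.0066]
ee_rot: [-3.142, 0.0, 0.223]
wrist_force: [-0.3, -0.8, -0.3]
opening: 0.0933
```

>>> step_arm --steps '[[[0, 0, 0], [0, 0, 0]], [[0, 0, 0], [0, 0, 0]], [[0, 0, 0], [0, 0, 0]], [[0, 0, 0], [0, 0, 0]], [[0, 0, 0], [0, 0, 0]]]' --fingers 1 --newtons 20

```text
t: 4.28
position: [0.4579, 0.1854, 0.0066]
ee_rot: [-3.142, 0.0, 0.223]
wrist_force: [0.9, -0.1, -0.3]
opening: 0.0476
```

>>> step_arm --steps '[[[0, 0, 0], [0, 0, 0]], [[0, 0, 0], [0, 0, 0]], [[0, 0, 0], [0, 0, 0]], [[0, 0, 0], [0, 0, 0]], [[0, 0, 0], [0, 0, 0]]]'

```text
t: 4.9
position: [0.4579, 0.1854, 0.0066]
ee_rot: [3.142, 0.0, 0.223]
wrist_force: [-0.4, -0.5, 0.2]
opening: 0.0402
```

>>> step_arm --steps '[[[0, 0, -8], [0, 0, 0]], [[0, 0, -25], [0, 0, 0]], [[0, 0, -35], [0, 0, 0]], [[0, 0, -35], [0, 0, 0]], [[0, 0, -20], [0, 0, 0]]]' --newtons 30

```text
t: 5.52
position: [0.4585, 0.1857, 0.1319]
ee_rot: [-3.141, -0.002, 0.223]
wrist_force: [0.3, -0.8, -3.5]
opening: 0.0398
```

>>> step_arm --steps '[[[0, 0, -10], [0, 0, 0]], [[0, 0, 0], [0, 0, 0]], [[0, 0, 0], [0, 0, 0]]]'

```text
t: 5.9
position: [0.4571, 0.1852, 0.1383]
ee_rot: [3.141, 0.002, 0.223]
wrist_force: [-0.0, -0.7, -4.2]
opening: 0.0401
```

Run:
```python
from h import *
s=manip.read_state();p=s['position'];print(p,s['ee_rot'],s['opening'],s['wrist_force'],s['wrist_torque'])
im=snap('side','s2.png')
u,v=proj('side',[p])[0].astype(int);print(u,v)
cv2.imwrite('pics/s2c.png',cv2.resize(im[v-25:v+25,u-35:u+35],None,fx=10,fy=10,interpolation=cv2.INTER_CUBIC))
y=s['ee_rot'][2];X=np.array([np.cos(y),np.sin(y),0]);Y=np.array([-np.sin(y),np.cos(y),0]);b=p-[0,0,.0066]
pts=[b+i*X*.031+j*Y*.02+[0,0,k] for i in(-1,) for j in(-1,1) for k in(0,.014)]+[b+X*.031-Y*.02]
print(((proj('side',pts)-[u-35,v-25])*10+4.5).round(0))
```

```text
[0.45708488 0.18515918 0.13831051] [3.14143349e+00 2.14808924e-03 2.22561130e-01] 0.04011657398771824 [-0.04428499 -0.71508211 -4.17647025] [-0.00497466  0.00760713  0.02624422]
263 193
[[323. 339.]
 [320. 299.]
 [240. 290.]
 [237. 251.]
 [480. 268.]]
```

View pics/s2c.png

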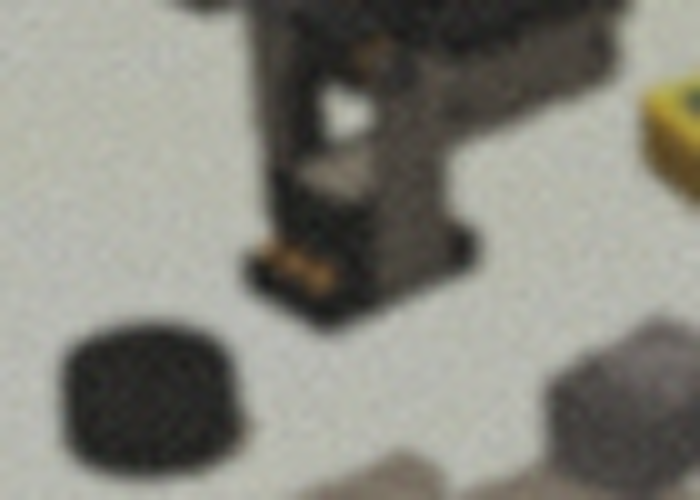

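The carried block sits level in the gripper. Its near bottom corner is at (328,330), within 1 px (original scale) of the prediction, so it is centred along its x. On to the stand.

>>> step_arm --steps '[[[0, 0, 0], [0, 0, -7]], [[0, 0, 0], [0, 0, -7]], [[0, 0, 0], [0, 0, -7]], [[-4.5, 21, 0], [0, 0, 0]], [[-10, 42, 0], [0, 0, 0]]]'

```text
t: 6.58
position: [0.4801, 0.1253, 0.1384]
ee_rot: [-3.14, 0.001, 0.592]
wrist_force: [0.8, 0.4, -4.0]
opening: 0.04
```

>>> step_arm --steps '[[[-10, 42, 0], [0, 0, 0]], [[-9, 42, 0], [0, 0, 0]], [[-5, 21, 0], [0, 0, 0]], [[0, 0, 0], [0, 0, 0]], [[0, 0, 0], [0, 0, 0]]]'

```text
t: 7.2
position: [0.5186, 0.0249, 0.1388]
ee_rot: [-3.14, 0.001, 0.589]
wrist_force: [-0.0, 0.7, -3.0]
opening: 0.0399
```

>>> step_arm --steps '[[[0, 0, 0], [0, 0, 0]], [[0, 0, 0], [0, 0, 0]]]'

```text
t: 7.45
position: [0.5191, 0.0251, 0.1396]
ee_rot: [-3.142, -0.0, 0.59]
wrist_force: [0.3, -0.5, -3.3]
opening: 0.0399
```

>>> step_arm --steps '[[[-0.5, 0.5, 15], [0, 0, 0]], [[-0.5, 0, 17], [0, 0, 0]], [[0, 0, 9], [0, 0, 0]], [[0, 0, 0], [0, 0, 0]], [[0, 0, 0], [0, 0, 0]]]'

```text
t: 8.07
position: [0.519, 0.0233, 0.0989]
ee_rot: [3.141, -0.0, 0.589]
wrist_force: [0.9, -0.3, -3.9]
opening: 0.0395
```

Run:
```python
from h import *
s=manip.read_state();p=s['position'];print(p,s['ee_rot'],s['opening'],s['wrist_force'])
im=snap('side','s3.png')
u,v=proj('side',[[.5185,.024,.07]])[0].astype(int);print(u,v)
cv2.imwrite('pics/s3c.png',cv2.resize(im[v-30:v+40,u-40:u+40],None,fx=8,fy=8,interpolation=cv2.INTER_CUBIC))
```

```text
[0.51896703 0.02333937 0.0988889 ] [ 3.14140410e+00 -3.28130163e-04  5.88933846e-01] 0.039546120324716515 [ 0.90007156 -0.32281523 -3.94467302]
307 231
```

View pics/s3c.png

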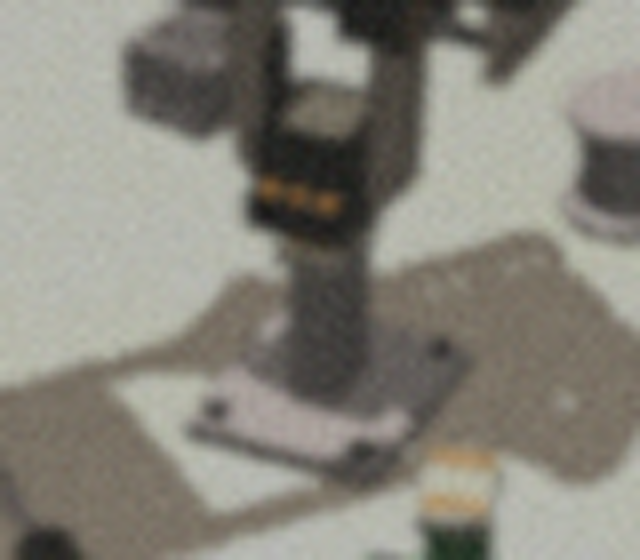

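Run:
```python
from h import *
def box(c,yaw,hx,hy,z):
    X=np.array([np.cos(yaw),np.sin(yaw),0]);Y=np.array([-X[1],X[0],0])
    return [np.array([*c,z])+i*hx*X+j*hy*Y for i,j in((-1,-1),(-1,1),(1,1),(1,-1))]
P=lambda q:((proj('side',q)-[307-40,231-30])*8+3.5).round(0).tolist()
for n,b in(('foot',box((.5185,.024),.59,.045,.04,.01)),('col at z.04',box((.5185,.024),.59,.015,.01,.04)),('bolts',box((.5185,.024),.59,.036,.03,.01)),('trafo bottom',box((.519,.0233),.589,.031,.02,.0922)),('trafo top mid',box((.519,.0233),.589,.02,.02,.1302))): print(n,P(b))
```

```text
foot [[373.0, 471.0], [181.0, 416.0], [287.0, 293.0], [474.0, 344.0]]
col at z.04 [[335.0, 342.0], [287.0, 329.0], [322.0, 288.0], [370.0, 301.0]]
bolts [[359.0, 451.0], [215.0, 410.0], [300.0, 312.0], [441.0, 350.0]]
trafo bottom [[341.0, 255.0], [243.0, 229.0], [318.0, 146.0], [414.0, 171.0]]
trafo top mid [[354.0, 152.0], [255.0, 126.0], [304.0, 74.0], [401.0, 99.0]]
```

Run:
```python
from h import *
for f,p,yaw in(('s2',[.4571,.1852,.1383],.2226),('s3',[.519,.0233,.0989],.589)):
    im=cv2.imread(f'pics/{f}.png').astype(int)
    p=np.array(p);X=np.array([np.cos(yaw),np.sin(yaw),0]);b=p-[0,0,.0066]
    e=proj('side',[b-.0255*X+[0,0,.0165]])[0]
    u,v=e.round().astype(int)
    w=im[v-8:v+9,u-9:u+10];m=np.clip(w[:,:,2]-w[:,:,0]-25,0,None).astype(float)
    ys,xs=np.mgrid[v-8:v+9,u-9:u+10]
    o=np.array([(m*xs).sum(),(m*ys).sum()])/m.sum()
    d=lambda D:proj('side',[b-.0255*X+[0,0,.0165]+np.array(D)])[0]-e
    print(f,'pred',e,'obs',o,'diff',o-e,'mass',m.sum(),'per mm X',d(X*.001),'z',d([0,0,.001]),'Y',d([-X[1]*.001,X[0]*.001,0]))
```

```text
s2 pred [256.76114019 193.67845649] obs [257.58680556 194.13541667] diff [0.82566537 0.45696017] mass 288.0 per mm X [ 0.25878208 -0.11503425] z [-0.01903264 -0.28645233] Y [-0.20869577 -0.12157346]
s3 pred [303.81853894 225.08877944] obs [303.77362637 225.0043956 ] diff [-0.04491256 -0.08438383] mass 455.0 per mm X [ 0.15278635 -0.1705463 ] z [-0.00411812 -0.28719104] Y [-0.30796365 -0.08122672]
```

Screws were found within 0.1 px of the prediction, and the foot bolts match too, so the alignment is good. Lowering gently.

>>> step_arm --steps '[[[0, -0.6, 5], [0, 0, 0]], [[0, 0, 3], [0, 0, 0]], [[0, 0, 1], [0, 0, 0]], [[0, 0, 0], [0, 0, 0]], [[0, 0, 0], [0, 0, 0]]]'

```text
t: 8.75
position: [0.5185, 0.0239, 0.0898]
ee_rot: [3.141, -0.0, 0.589]
wrist_force: [-0.5, 0.1, -3.4]
opening: 0.0398
```

>>> step_arm --steps '[[[0, 0, 1], [0, 0, 0]], [[0, 0, 0], [0, 0, 0]], [[0, 0, 1], [0, 0, 0]], [[0, 0, 0], [0, 0, 0]]]'

```text
t: 9.25
position: [0.5183, 0.0239, 0.0875]
ee_rot: [-3.141, 0.0, 0.589]
wrist_force: [-0.1, -0.8, -2.4]
opening: 0.0398
```

>>> step_arm --steps '[[[0, 0, 0.4], [0, 0, 0]], [[0, 0, 0], [0, 0, 0]], [[0, 0, 0], [0, 0, 0]]]'

```text
t: 9.62
position: [0.5184, 0.0239, 0.0873]
ee_rot: [3.142, -0.0, 0.589]
wrist_force: [-0.3, 0.1, -4.2]
opening: 0.04
```

>>> step_arm --steps '[[[0, 0, 0.4], [0, 0, 0]], [[0, 0, 0], [0, 0, 0]], [[0, 0, 0], [0, 0, 0]]]'

```text
t: 10.0
position: [0.5184, 0.0239, 0.0868]
ee_rot: [-3.142, 0.0, 0.589]
wrist_force: [0.7, -0.0, -3.9]
opening: 0.0398
```

>>> step_arm --steps '[[[0, 0, 0.5], [0, 0, 0]], [[0, 0, 0], [0, 0, 0]], [[0, 0, 0], [0, 0, 0]]]'

```text
t: 10.38
position: [0.5185, 0.0238, 0.0866]
ee_rot: [3.141, -0.0, 0.589]
wrist_force: [-2.3, -0.4, 1.0]
opening: 0.0396
```

>>> step_arm --steps '[[[0, 0, 0.5], [0, 0, 0]], [[0, 0, 0], [0, 0, 0]], [[0, 0, 0], [0, 0, 0]]]'

```text
t: 10.75
position: [0.5185, 0.0239, 0.0866]
ee_rot: [3.141, -0.0, 0.589]
wrist_force: [-5.0, 0.5, 6.5]
opening: 0.0399
```

>>> step_arm --steps '[[[0, 0, -0.5], [0, 0, 0]], [[0, 0, 0], [0, 0, 0]]]' --newtons 8

```text
t: 11.0
position: [0.5185, 0.0239, 0.0866]
ee_rot: [3.141, -0.0, 0.589]
wrist_force: [-4.4, 0.0, 5.0]
opening: 0.0399
```

>>> step_arm --steps '[[[0, 0, 0], [0, 0, 0]], [[0, 0, 0], [0, 0, 0]], [[0, 0, 0], [0, 0, 0]], [[0, 0, 0], [0, 0, 0]]]' --fingers 0.3

```text
t: 11.5
position: [0.5184, 0.0239, 0.0863]
ee_rot: [3.142, -0.0, 0.589]
wrist_force: [0.3, 0.5, 0.4]
opening: 0.065
```

Run:
```python
from h import *
s=manip.read_state();print(s['position'],s['opening'],s['wrist_force'])
im=snap('side','s4.png')
cv2.imwrite('pics/s4c.png',cv2.resize(im[201:271,267:347],None,fx=8,fy=8,interpolation=cv2.INTER_CUBIC))
```

```text
[0.51839267 0.02386874 0.08628709] 0.06499615181254657 [0.27941357 0.51195208 0.3847847 ]
```

View pics/s4c.png

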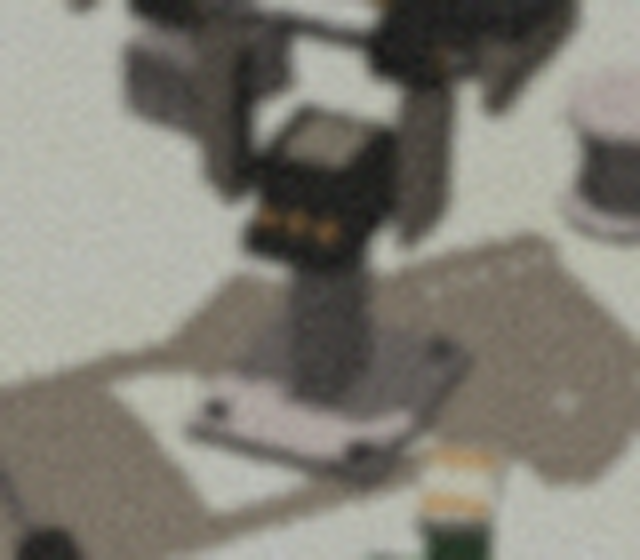

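The transformer stands upright on the cap, label at (325,140), column centred below, and both fingers are clear of it. Retreat up, turn, go to the lever and shut the fingers.

>>> step_arm --steps '[[[0, 0, -10], [0, 0, 0]], [[0, 0, -30], [0, 0, 0]], [[0, 0, -47], [0, 0, 0]], [[0, 0, -47], [0, 0, 0]], [[0, 0, 0], [0, 0, 7.1]]]'

```text
t: 12.18
position: [0.5213, 0.0238, 0.2266]
ee_rot: [3.137, -0.008, 0.463]
wrist_force: [0.1, -0.7, 0.1]
opening: 0.065
```

>>> step_arm --steps '[[[0, 0, 0], [0, 0, 7.1]], [[0, 0, 0], [0, 0, 7.1]], [[-3.6, 22.2, 0], [0, 0, 0]], [[-7.2, 44.4, 0], [0, 0, 0]], [[-7.2, 44.4, 0], [0, 0, 0]]]' --fingers 1

```text
t: 12.8
position: [0.5249, -0.0894, 0.2214]
ee_rot: [3.141, -0.001, 0.218]
wrist_force: [0.6, -0.1, 0.6]
opening: 0.0194
```

>>> step_arm --steps '[[[-7.2, 44.4, 0], [0, 0, 0]], [[-7.2, 44.4, 0], [0, 0, 0]], [[-7.2, 44.4, 0], [0, 0, 0]], [[-7.2, 44.4, 0], [0, 0, 0]], [[-7.2, 44.4, 0], [0, 0, 0]]]'

```text
t: 13.42
position: [0.5375, -0.3145, 0.2213]
ee_rot: [3.141, -0.001, 0.217]
wrist_force: [-0.0, 0.3, 0.8]
opening: 0.0007
```

>>> step_arm --steps '[[[-3.6, 22.2, 0], [0, 0, 0]], [[0, 0, 0], [0, 0, 0]], [[0, 0, 0], [0, 0, 0]], [[0, 0, 0], [0, 0, 0]]]'

```text
t: 13.92
position: [0.539, -0.3343, 0.2207]
ee_rot: [3.142, -0.0, 0.218]
wrist_force: [-0.3, 0.3, 0.4]
opening: 0.0006
```

>>> step_arm --steps '[[[0, 0, 35], [0, 0, 0]], [[0, 0, 40], [0, 0, 0]], [[0, 0, 17], [0, 0, 0]], [[0, 0, 0], [0, 0, 0]], [[0, 0, 0], [0, 0, 0]]]'

```text
t: 14.55
position: [0.5397, -0.3359, 0.1304]
ee_rot: [3.14, -0.002, 0.218]
wrist_force: [0.3, 0.8, 0.3]
opening: 0.0007
```

Run:
```python
from h import *
s=manip.read_state();print(s['position'],s['ee_rot'],s['wrist_force'])
a=snap('side','s5.png');b=snap('top','t5.png')
u,v=proj('side',[s['position']])[0].astype(int);print(u,v)
A=cv2.resize(a[v-45:v+45,u-45:u+55],(500,450),interpolation=cv2.INTER_CUBIC)
B=cv2.resize(b[225:265,225:265],(280,280),interpolation=cv2.INTER_CUBIC);B=cv2.copyMakeBorder(B,0,170,0,0,0)
cv2.imwrite('pics/c5.png',np.hstack([A,B]))
```

```text
[ 0.53972754 -0.33589612  0.13041645] [ 3.13951840e+00 -1.81123179e-03  2.17555822e-01] [0.26984657 0.78014751 0.25491667]
386 278
```

View pics/c5.png

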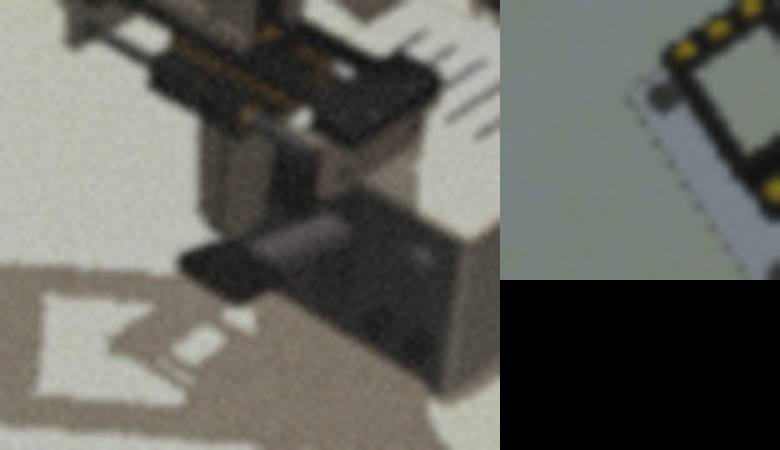

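Tip at about (235,240) is directly over the paddle, and the transformer sits parallel to the foot plate. Press down in steps.

>>> step_arm --steps '[[[0, 0, 10], [0, 0, 0]], [[0, 0, 8], [0, 0, 0]], [[0, 0, 6], [0, 0, 0]], [[0, 0, 5], [0, 0, 0]], [[0, 0, 0], [0, 0, 0]]]'

```text
t: 15.28
position: [0.5385, -0.3355, 0.099]
ee_rot: [-3.142, 0.0, 0.217]
wrist_force: [-2.1, 0.1, 4.3]
opening: 0.0002
```

>>> step_arm --steps '[[[0, 0, 4], [0, 0, 0]], [[0, 0, 4], [0, 0, 0]], [[0, 0, 0], [0, 0, 0]], [[0, 0, 0], [0, 0, 0]]]'

```text
t: 15.78
position: [0.5387, -0.3356, 0.0915]
ee_rot: [3.141, -0.0, 0.217]
wrist_force: [-2.8, -2.7, 3.8]
opening: 0.0006
```

Run:
```python
from h import *
im=cv2.imread('pics/t5.png');h=cv2.cvtColor(im,cv2.COLOR_BGR2HSV)
m=((h[:,:,1]>70)&(h[:,:,0]<35)&(im.max(2)>60)).astype(np.uint8);m[:215]=0;m[275:]=0;m[:,:240]=0;m[:,300:]=0
n,_,st,c=cv2.connectedComponentsWithStats(m)
print(st[1:,4],c[1:].round(1).tolist())
P=np.array([on('top',q,.097)[:2] for q in c[1:]]);print(P.round(4).tolist(),P.mean(0))
```

```text
[ 6  9  6 11  9 10] [[260.0, 225.5], [255.7, 228.6], [251.0, 231.5], [273.5, 245.4], [268.9, 248.7], [264.3, 251.6]]
[[0.5476, 0.0305], [0.541, 0.0397], [0.5346, 0.0496], [0.5045, 0.001], [0.4974, 0.0109], [0.4912, 0.0206]] [0.51938648 0.02540602]
```

Transformer is within 1.6 mm of the cap centre, at 33.8° against the stand's 33–34°.

>>> step_arm --steps '[[[0, 0, 3], [0, 0, 0]], [[0, 0, 2.5], [0, 0, 0]], [[0, 0, 0], [0, 0, 0]], [[0, 0, 0], [0, 0, 0]], [[0, 0, 0], [0, 0, 0]]]'

```text
t: 16.4
position: [0.5386, -0.3357, 0.0862]
ee_rot: [3.141, 0.0, 0.217]
wrist_force: [-4.7, -2.1, 4.5]
opening: 0.0004
```

>>> step_arm --steps '[[[0, 0, 0], [0, 0, 0]], [[0, 0, 0], [0, 0, 0]]]'

```text
t: 16.65
position: [0.5386, -0.3357, 0.0862]
ee_rot: [3.141, 0.0, 0.217]
wrist_force: [-3.9, -2.6, 5.6]
opening: 0.0005
```

Run:
```python
from h import *
s=manip.read_state();print(s['position'],s['ee_rot'],s['wrist_force'])
a=snap('side','s6.png')
A=cv2.resize(a[243:313,341:421],(720,630),interpolation=cv2.INTER_CUBIC)[:600]
cv2.imwrite('pics/c6.png',A)
t=np.radians(12.3);X=np.array([np.cos(t),np.sin(t),0]);Y=np.array([-X[1],X[0],0])
h=np.array([.7091,-.2978,0])-.08*X
for a in(0,.22,.44):
    b=a-.22
    pt=lambda r,y,n:h+[0,0,.08]-X*(r*np.cos(b)+n*np.sin(b)*1)+Y*y+np.array([0,0,-r*np.sin(b)+n*np.cos(b)])
    q=proj('side',[pt(.115,.022,.006),pt(.115,-.022,.006),pt(.115,-.022,-.006),pt(.075,-.022,-.006)])
    print(a,((q-[341,243])*9+4).round(0).tolist())
```

```text
[ 0.53859061 -0.33569067  0.08617394] [3.14119263e+00 1.68742995e-04 2.17160235e-01] [-3.89169974 -2.58817532  5.59182647]
0 [[307.0, 362.0], [425.0, 435.0], [415.0, 472.0], [504.0, 434.0]]
0.22 [[292.0, 437.0], [409.0, 511.0], [406.0, 543.0], [499.0, 480.0]]
0.44 [[291.0, 503.0], [406.0, 576.0], [410.0, 603.0], [501.0, 518.0]]
```

View pics/c6.png

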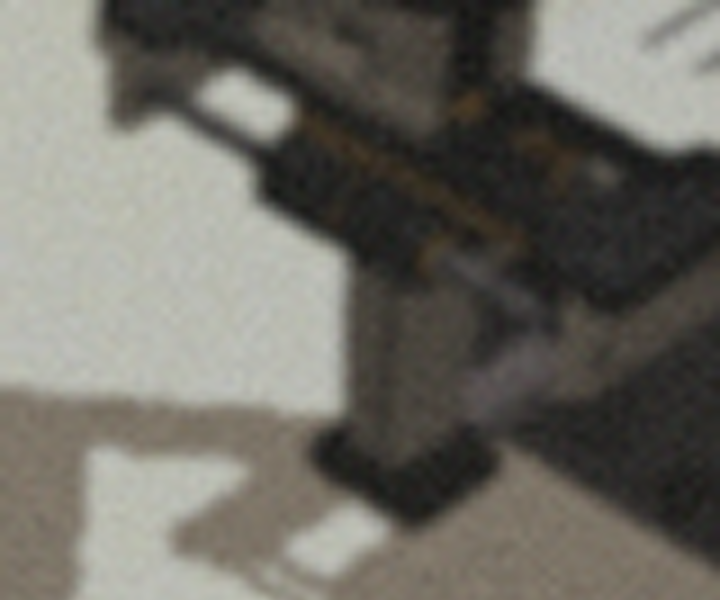

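The paddle, with its near corner at (410,527), lies where the level position predicts. TCP height is 86.2 mm and the force 5.6 N. Handing in.

```bash
python3 -c "
from h import *
print(manip.job_done());s=manip.read_state();print(s['t'],s['position'],s['wrist_force'])"
```

```text
the job is handed in; nothing more can be done
None
the job is handed in; nothing more can be done
```

The transformer is on the test stand's cap and released. The shut fingers are holding the lever down at mid travel, and I handed the job in at about 16.7 s of the 58 s allowed. No verdict is reported.

- **Transformer:** the top view after release put its centre within 1.6 mm of the cap centre. Its long side is at 33.8°, against 33–34° for the stand, and it stands upright. I set it down in steps of 0.5 mm or less; the highest upward force I saw was about 6.5 N, with about 5 N sideways.
- **Lever:** the fingertips are at 86.2 mm, where level is 86 mm, with about 5.6 N of upward push (6 N expected). The push also has about 5 N of sideways force, which I put down to friction.
- **Disagreement:** in the last side view the paddle's near lower corner was about 2 px higher than predicted for level. That is close to the blur of the picture. I went by the height and force, which agree with each other, and the lever stayed well short of its bottom stop.
- **Not checked:** I did not measure the loose bystanders again at the end; the arm kept clear of them on every move.

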